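# Prop up the draining rack beside the canteen sink

### The arm

A 7-joint arm with a two-finger parallel gripper is mounted at the origin on the work surface. World frame = base frame: x ahead of the robot, y to its left, z up, the work surface at z = 0. Lengths are in m, angles in rad, forces in N, time in s.
With the tool pointing down it reaches from about 0.425 to 0.8 m from the base axis. Payload 8.3 kg.
Tool frame: the origin (TCP) lies on the centre line of the jaws, within the pads' length; the fingertips stand 8 mm ahead of it and the grasp point (between the pads) lies 11 mm behind it (robot.finger_overhang is the distance from the TCP to the fingertips, in m); z points along the fingers, y is the direction in which the jaws open and shut (so a half turn about z gives the same grasp; the last joint's range is limited). The gripper opens to 85 mm and grips with 20 to 120 N. Pads are 22 mm wide; open, the fingers measure 114 mm over their backs; the gripper's body (76 mm by 85 mm) begins 54 mm behind the grasp point. The pads swing forward as they close: fully open they stand 13 mm farther back than shut.
Start: joints at [-1.197, 0.383, 0.016, 1.37, -0.006, 1.388, -0.046], TCP at [0.264, 0.566, 0.239] pointing down, gripper open.
Joint ranges: [-2.95, 2.95], [-0.25, 2.06], [-1.52, 1.56], [0.18, 2.33], [-1.44, 4.58], [0.02, 2.06], [-3.01, 3.01]. Speed limits (rad/s): [2.39, 2.39, 3.01, 3.01, 3.14, 3.14, 3.14].

### API

Orientations are given as a unit quaternion [x, y, z, w].
In Python, from plant import get_obs, read_camera, order, robot gives the robot as it stands.
- The arm moves only by the tool drive_tool, never from a script. Its argument "targets" is one flat list of numbers, 7 for each row, row after row: the shift along the world's x, y, z in m, then the turn, a rotation vector about the world's x, y, z in degrees, then the opening, from 0 (shut) to 1 (fully open). A call has exactly 10 rows; each row is the pose to reach, as a shift and turn from the pose commanded when the call began; what a row does not reach only later rows make up. A row lasts 1/12 s, in which the tool goes at most 41.7 mm and 7.16 degrees, less where a joint would pass 70% of its speed; a pose out of reach is approached as far as the arm can. A call with a gripper value outside its range is refused whole. The fingers move at their own pace and stop on an object; "force" is the grip in N (left out, the last holds). Time passes only in rows, so rows that repeat a pose let the fingers close, or fill a call up. It gives the time, the measured TCP pose, the force and the opening at its end, in the units of the state.
- get_obs(): the state, without advancing time (a new reading comes with each control period).
- read_camera(name): name is "side" or "top" or "wrist"; returns a dict with "color" (384x512x3 uint8, red, green, blue), "z_map" (384x512 float32, m along the optical axis (not along the pixel's ray), 0 where there is no reading), "fov_y" (degrees; the focal length in pixels is half the picture's height over the tangent of half this angle, whatever the lens; pixels are square), "cx", "cy" (the principal point, pixels), "extrinsics" (4x4, takes a point from world to camera coordinates). Camera axes: x right, y down, z forward; pixel columns grow to the right and rows downward; lengths in m; the calibration is good to about 2 mm. A picture is of the moment at which its call begins.
- order.hand_in(): hands the job in, once; it reports no verdict.
The state is a dict: "clock": time; "q": joint angles; "joint_vel": joint speeds; "joint_torque": joint torques, N m; "ee_pos": TCP position; "tcp_rot": TCP orientation; "wrist_force": force on the tool from outside, world axes, zero at the start; "torque": the same for the moment, N m; "width": opening from 0.0 (shut) to 1.0 (fully open).
Only numpy, scipy, OpenCV 4.12 (cv2) and the standard library are available. Lean on these libraries where they do the work, as an engineer would, in place of code of your own. Each camera call takes 0.05 s, during which the arm holds its last target.

### The job

Two hinged draining racks lie flat on the canteen counter: one with an open deck of steel bars, one with a solid wooden deck. Tip up the one with the steel bars so that it drains: take the handle of its prop leg and swing the leg up and over, past its spring's dead centre, until it locks against its stop and the deck stands sloping on it, then let go. Leave the wooden-decked rack lying flat.

Things in the scene. Friction and masses are not known exactly. Their poses are not given: they have to be found in the camera images.
- drainer_handle (a point): Middle of the handle of the steel-bar rack's prop leg: a level pale wooden pin, 14 mm thick, 52 mm long, on the top end of a steel rod beside the rack, on its side away from the robot. x: along pin and hinge axis, away from rack (rod's face 25 mm back, deck edge 49 mm back). z: along the rod, away from its hinge, 150 mm back. 94 mm above the counter at the start; free air around.
- drainer_leg (a joint): Angle of that leg, rad: 0 down (start; rod leans 57 deg from vertical to the robot's left), 1.17 locked on its stop (leans 10 deg right, pin 160 mm up, 150 mm to the right of its start). Grows right-handed about the handle's x. A spring pushes it away from dead centre, about 0.82, to either stop. Moving the handle takes up to 6 N. Its cross bar lifts the deck.
- drainer_deck (a joint): Slope of the steel-bar deck, rad: 0 flat, about 0.18 standing on the locked leg; hinged at the sink side (robot's left), its right edge rises. Deck 170 mm (front to back) by 245 mm, top 77 mm above the counter when flat. The rack's frame is fixed to the counter, turned up to 12 deg.
- board_leg (a joint): Angle of the prop leg of the other rack, the one with the solid wooden deck, which has the same frame, leg and handle, rad: 0 is down, as it is and must stay.

How it is judged:
By the outcome, as a careful person would: the job done as asked, in the order asked, and still so for the second after the job is handed in, with the robot touching nothing.
It also fails if it takes over 40 s, if anything falls off the work surface, if the arm or the gripper's body presses on something with over 40 N, if the wrist force passes 120 N, or if a joint passes its speed limit or range.

## Working session

There is one attempt and no reset: what is moved stays moved. The work goes in short steps, Python scripts to look and compute and a tool call to move; the robot and the scene stay as the last step left them, time stands still between calls to the robot, and variables do not carry over. Pictures are saved under pics/ and viewed, and the job is handed in when it is done.

Besides the shell and the picture viewer there is one more tool, called after ">>>" by a JSON object that holds its "api" and its "payload". drive_tool: Moves the arm, as the interface text tells. Its arguments: {"type":"object","properties":{"targets":{"type":"array","items":{"type":"number"}},"force":{"type":"number"}},"required":["targets"]}

```bash
mkdir -p pics
cat > h.py <<'E'
import numpy as np,cv2
from plant import get_obs, read_camera, order, robot
def snap(n,tag):
    d=read_camera(n); cv2.imwrite(f'pics/{tag}.png',d['color'][:,:,::-1]); np.savez(f'pics/{tag}.npz',**d); return d
def px(tag,u,v,z=None):
    d=np.load(f'pics/{tag}.npz'); f=192/np.tan(np.radians(float(d['fov_y']))/2)
    if z is None: z=d['z_map'][int(round(v)),int(round(u))]
    p=np.array([(u-d['cx'])/f*z,(v-d['cy'])/f*z,z,1]); return (np.linalg.inv(d['extrinsics'])@p)[:3]
def P(tag):
    d=np.load(f'pics/{tag}.npz'); f=192/np.tan(np.radians(float(d['fov_y']))/2)
    return np.array([[f,0,d['cx']],[0,f,d['cy']],[0,0,1]])@d['extrinsics'][:3]
def tri(a,ua,b,ub):
    X=cv2.triangulatePoints(P(a),P(b),np.array(ua,float).reshape(2,1),np.array(ub,float).reshape(2,1)); return (X[:3]/X[3]).ravel()
E
python3 - <<'E'
from h import *
for n in ['side','top','wrist']: snap(n,n+'0')
print(get_obs())
E
```

```text
{'clock': 0.15, 'q': array([-1.19689915,  0.38404965,  0.01637835,  1.3708849 , -0.00632319,
        1.38817603, -0.04652466]), 'joint_vel': array([ 0.00036568, -0.00159574, -0.00151183, -0.00307989, -0.0008555 ,
       -0.00211703,  0.00043649]), 'joint_torque': array([ 2.34417756e-03, -6.28157115e+01,  8.46008565e-01, -3.72166228e+01,
        1.68420916e-02,  1.10298162e-02,  1.02310835e-04]), 'ee_pos': array([0.2642039 , 0.56601455, 0.2385183 ]), 'tcp_rot': array([ 2.16650626e-01,  9.76248926e-01, -7.16264420e-04, -1.64907396e-04]), 'wrist_force': array([ 0.84791913,  0.61831695, -0.16927403]), 'torque': array([ 0.04925122,  0.01008435, -0.02830762]), 'width': 0.9986519918450152}
```

View pics/side0.png

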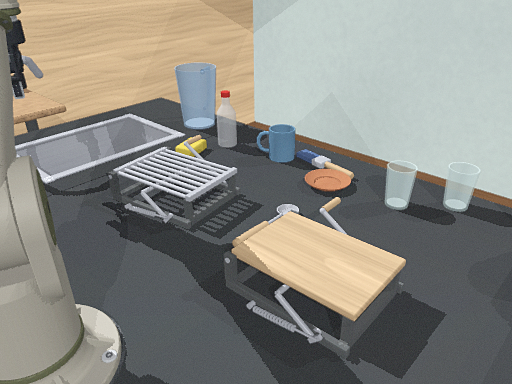

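View pics/top0.png

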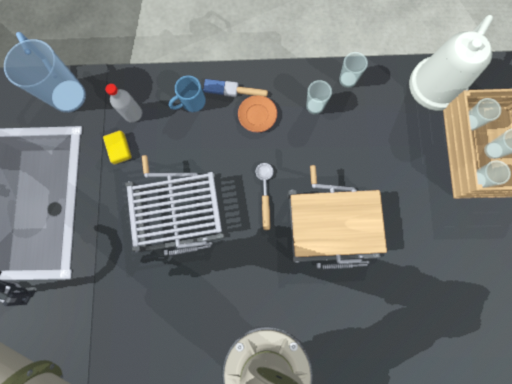

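View pics/wrist0.png

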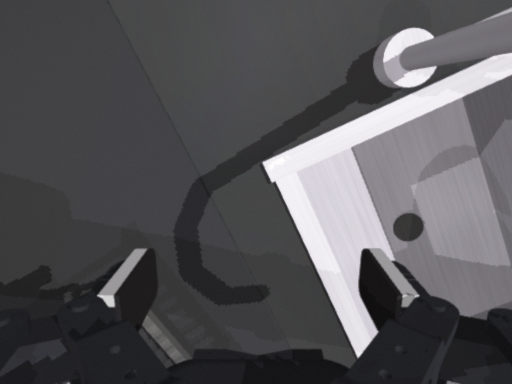

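The top view shows the steel rack at left, with its pin at about (145,166). In the side view the pin is at about (193,142), next to the yellow sponge. I'll enlarge both.

Run:
```python
import cv2
a=cv2.imread('pics/top0.png')[130:270,90:240]; b=cv2.imread('pics/side0.png')[115:225,100:250]
cv2.imwrite('pics/ztop.png',cv2.resize(a,None,fx=4,fy=4,interpolation=2)); cv2.imwrite('pics/zside.png',cv2.resize(b,None,fx=5,fy=5,interpolation=2))
```

```text
(no output)
```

View pics/ztop.png

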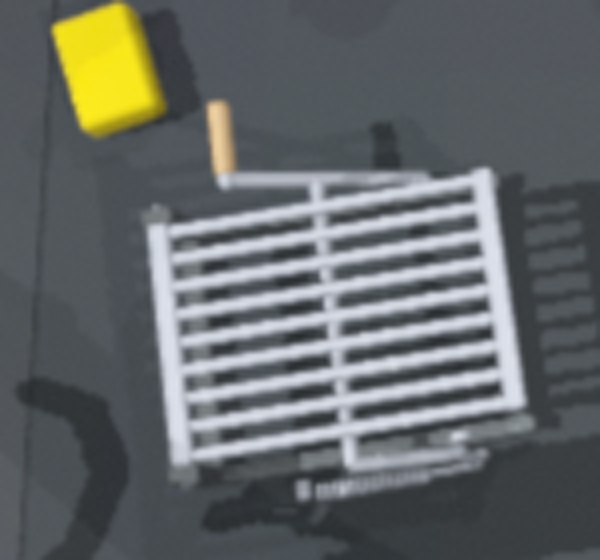

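View pics/zside.png

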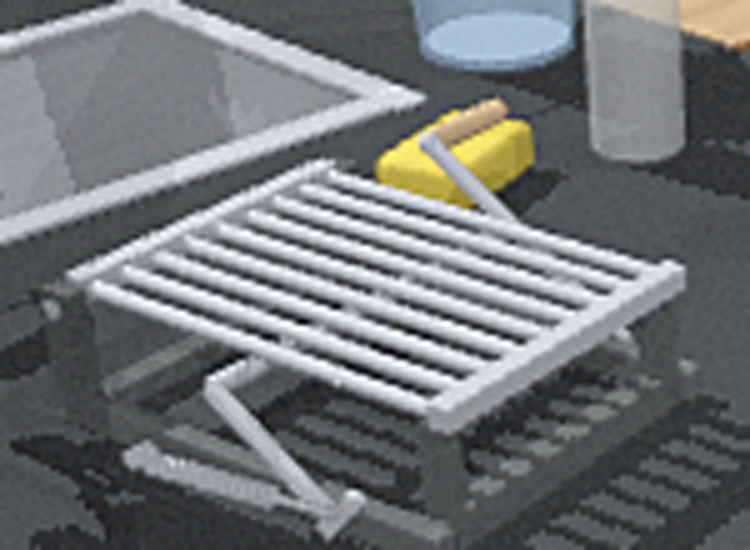

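Run:
```python
from h import *
def t(p): return (90+p[0]/4-.4,130+p[1]/4-.4)
def s(p): return (100+p[0]/5-.4,115+p[1]/5-.4)
for n,a,b in [('far',(217,101),(501,105)),('near',(225,174),(438,135)),('mid',(221,137),(470,120)),('cornerBR',(486,170),(680,272)),('cornerFR',(520,403),(437,412)),('cornerFL',(178,462),(80,280)),('cornerBL',(155,225),(318,165))]:
    print(n,tri('top0',t(a),'side0',s(b)).round(4),px('top0',*t(a)).round(4),px('side0',*s(b)).round(4))
print(np.linalg.inv(np.load('pics/top0.npz')['extrinsics']).round(3))
```

```text
far [0.6055 0.3339 0.096 ] [0.6051 0.3327 0.0984] [0.6005 0.3283 0.0989]
near [0.5533 0.3252 0.0965] [0.5519 0.3249 0.099 ] [0.5521 0.3225 0.0977]
mid [0.5796 0.3297 0.096 ] [0.5788 0.3289 0.0985] [0.5748 0.3235 0.0991]
cornerBR [0.5563 0.1467 0.0726] [0.556  0.1457 0.076 ] [0.5517 0.1427 0.0755]
cornerFR [0.3887 0.1232 0.0741] [0.3905 0.1216 0.0755] [0.3856 0.122  0.0756]
cornerFL [0.3561 0.3582 0.0725] [0.3544 0.357  0.0781] [0.3531 0.3498 0.0763]
cornerBL [0.5198 0.3839 0.0739] [0.5221 0.3819 0.0748] [0.5126 0.3771 0.0779]
[[-0.017 -0.983  0.182  0.3  ]
 [-0.999  0.023  0.031 -0.003]
 [-0.035 -0.181 -0.983  1.074]
 [ 0.     0.     0.     1.   ]]
```

Run:
```python
from h import *
for n,p in dict(cap=(112,89),neck=(118,97),body=(128,108),base=(138,119),sponge=(117,147),spongeR=(128,155),sponge2=(106,140),mug=(180,98),jug=(60,95)).items(): print(n,px('top0',*p).round(3))
d=np.load('pics/top0.npz'); E=np.linalg.inv(d['extrinsics'])
v,u=np.mgrid[135:180,134:160]; pts=np.array([px('top0',a,b) for a,b in zip(u.ravel(),v.ravel())])
m=(pts[:,2]>.085)&(pts[:,2]<.13); q=pts[m]; print(m.sum(),q.min(0),q.max(0),q.mean(0)); 
print(np.linalg.svd(q-q.mean(0))[2][0])
```

```text
cap [0.771 0.402 0.17 ]
neck [0.764 0.4   0.135]
body [0.752 0.389 0.087]
base [ 0.754  0.39  -0.   ]
sponge [0.655 0.441 0.027]
spongeR [0.629 0.407 0.024]
sponge2 [0.677 0.475 0.03 ]
mug [0.781 0.237 0.083]
jug [0.791 0.584 0.106]
124 [0.54419623 0.30605667 0.08558539] [0.60470293 0.33768593 0.10402486] [0.5707946  0.32656384 0.09685724]
[-0.9612286  -0.25552158 -0.10367397]
```

>>> {"api": "drive_tool", "payload": {"targets": [0.032, -0.024, 0, 0, 0, 4, 0.6, 0.064, -0.048, 0, 0, 0, 8, 0.6, 0.096, -0.072, 0, 0, 0, 12, 0.6, 0.128, -0.096, 0, 0, 0, 16, 0.6, 0.16, -0.12, 0, 0, 0, 20, 0.6, 0.192, -0.143, 0, 0, 0, 24, 0.6, 0.224, -0.167, 0, 0, 0, 28, 0.6, 0.256, -0.191, 0, 0, 0, 32, 0.6, 0.288, -0.215, 0, 0, 0, 33.7, 0.6, 0.32, -0.237, 0, 0, 0, 33.7, 0.6], "force": 50}}

```text
clock: 0.98
ee_pos: [0.5857, 0.3273, 0.2391]
tcp_rot: [-0.076, 0.997, -0.0, -0.0]
wrist_force: [0.1, 0.5, 0.4]
width: 0.599
```

Run:
```python
from h import *
snap('wrist','wrist1'); print(get_obs()['ee_pos'],get_obs()['q'].round(2))
for p in [(.579,.3285,.094),(.605,.333,.094),(.5535,.3245,.094)]:
    x=P('wrist1')@np.array([*p,1]); print(x[:2]/x[2])
```

```text
[0.59248916 0.3188498  0.23825285] [-0.61  0.49  0.1   1.22 -0.04  1.43  1.2 ]
[261.49866132 175.05510485]
[262.00727089 204.96506803]
[261.47262058 144.30090382]
```

View pics/wrist1.png

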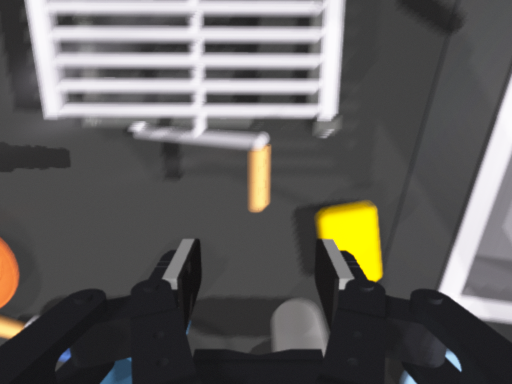

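The wrist view shows the pin running from (260,147) to (260,211). That matches the projection within a few px, but the arm was still settling, so I'll measure again.

Run:
```python
from h import *
snap('wrist','wrist1b');snap('wrist','wrist2'); o=get_obs();print(o['ee_pos'],o['joint_vel'].round(3))
for p in [(.579,.3285,.094),(.605,.333,.094),(.5535,.3245,.094)]:
    x=P('wrist2')@np.array([*p,1]); print(x[:2]/x[2])
a=cv2.imread('pics/wrist2.png')[110:260,180:340]; cv2.imwrite('pics/zw2.png',cv2.resize(a,None,fx=4,fy=4,interpolation=2))
```

```text
[0.58746262 0.32463921 0.23820103] [-0.058 -0.024 -0.064  0.023 -0.021 -0.002 -0.023]
[270.66748938 170.89643004]
[271.35661341 201.09953553]
[270.45930136 139.81728727]
```

View pics/zw2.png

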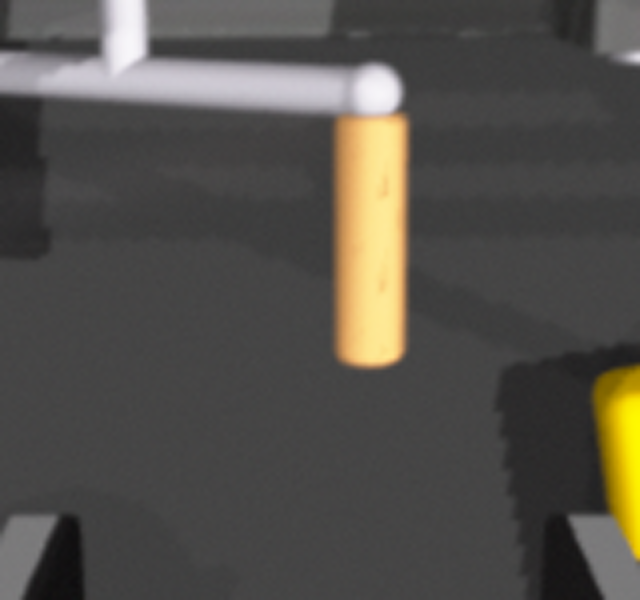

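>>> {"api": "drive_tool", "payload": {"targets": [0, 0.001, -0.02, 0, 0, 0, 0.6, 0, 0.001, -0.045, 0, 0, 0, 0.6, 0, 0.001, -0.07, 0, 0, 0, 0.6, 0, 0.001, -0.095, 0, 0, 0, 0.6, 0, 0.001, -0.115, 0, 0, 0, 0.6, 0, 0.001, -0.13, 0, 0, 0, 0.6, 0, 0.001, -0.145, 0, 0, 0, 0.6, 0, 0.001, -0.155, 0, 0, 0, 0.6, 0, 0.001, -0.155, 0, 0, 0, 0.6, 0, 0.001, -0.155, 0, 0, 0, 0.6]}}

```text
clock: 1.97
ee_pos: [0.5836, 0.3309, 0.084]
tcp_rot: [-0.076, 0.997, -0.0, -0.001]
wrist_force: [0.6, -0.7, 0.3]
width: 0.598
```

Run:
```python
from h import *
def w(p): return (180+p[0]/4-.4,110+p[1]/4-.4)
def t(p): return (90+p[0]/4-.4,130+p[1]/4-.4)
for a,b in [((217,101),(370,366)),((225,174),(372,115))]: print(tri('top0',t(a),'wrist2',w(b)))
snap('wrist','wrist3');snap('side','side3');o=get_obs();print(o['ee_pos'],o['joint_vel'].round(3),o['wrist_force'])
b=cv2.imread('pics/side3.png')[60:200,110:270]; cv2.imwrite('pics/zs3.png',cv2.resize(b,None,fx=4,fy=4,interpolation=2))
```

```text
[0.60502686 0.33341855 0.09639257]
[0.5520989  0.32570302 0.09700791]
[0.58476556 0.33102238 0.08556121] [ 0.002 -0.008  0.001 -0.006  0.    -0.002 -0.   ] [-0.59746712  0.77620857  0.84142594]
```

View pics/wrist3.png

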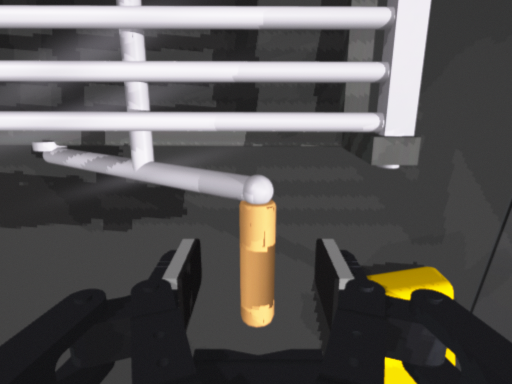

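View pics/zs3.png

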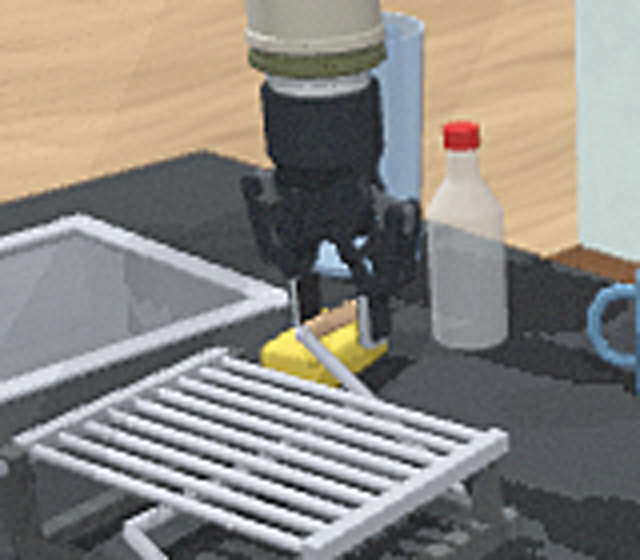

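The pin, at (258,200) to (258,325) in the wrist view, lies centred between the pads at pad height. I'll close the gripper.

>>> {"api": "drive_tool", "payload": {"targets": [0, 0, 0, 0, 0, 0, 0, 0, 0, 0, 0, 0, 0, 0, 0, 0, 0, 0, 0, 0, 0, 0, 0, 0, 0, 0, 0, 0, 0, 0, 0, 0, 0, 0, 0, 0, 0, 0, 0, 0, 0, 0, 0, 0, 0, 0, 0, 0, 0, 0, 0, 0, 0, 0, 0, 0, 0, 0, 0, 0, 0, 0, 0, 0, 0, 0, 0, 0, 0, 0], "force": 50}}

```text
clock: 2.9
ee_pos: [0.5847, 0.3307, 0.085]
tcp_rot: [-0.076, 0.997, 0.0, 0.0]
wrist_force: [-0.4, -0.4, 6.3]
width: 0.14
```

Run:
```python
from h import *
snap('wrist','wrist4');o=get_obs();print(o['ee_pos'],o['width'],o['wrist_force'],o['torque'])
th=np.radians(8.7); l=np.array([-np.sin(th),np.cos(th),0]);a0=np.radians(57)
f=lambda a:.15*(np.sin(a)*l+np.array([0,0,np.cos(a)]))
for k in range(0,15):
    a=a0-1.17*k/13; print(k,(f(a)-f(a0)).round(4), round(1.17*k/13,3))
```

```text
[0.58467429 0.33070232 0.08504486] 0.14537959496378866 [-0.73842899  0.05800666  5.81909942] [ 0.0513906   0.16950833 -0.10448818]
0 [0. 0. 0.] 0.0
1 [ 0.0012 -0.0078  0.011 ] 0.09
2 [ 0.0025 -0.0165  0.0212] 0.18
3 [ 0.004  -0.026   0.0306] 0.27
4 [ 0.0056 -0.0364  0.0391] 0.36
5 [ 0.0073 -0.0475  0.0466] 0.45
6 [ 0.0091 -0.0592  0.0531] 0.54
7 [ 0.0109 -0.0714  0.0584] 0.63
8 [ 0.0129 -0.0841  0.0627] 0.72
9 [ 0.0149 -0.0971  0.0657] 0.81
10 [ 0.0169 -0.1103  0.0676] 0.9
11 [ 0.0189 -0.1236  0.0683] 0.99
12 [ 0.021  -0.137   0.0678] 1.08
13 [ 0.023  -0.1502  0.066 ] 1.17
14 [ 0.025  -0.1632  0.0631] 1.26
```

View pics/wrist4.png

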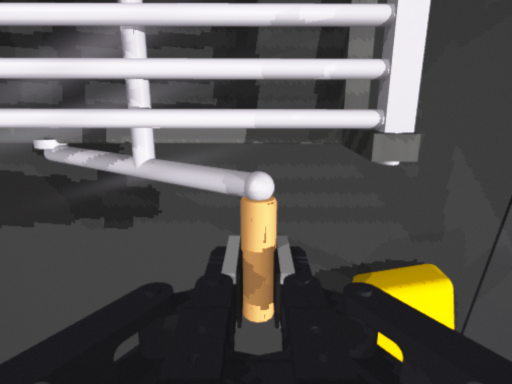

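The pads hold the pin (opening 0.145, about 12 mm). First part of the swing:

>>> {"api": "drive_tool", "payload": {"targets": [0.0006, -0.0038, 0.0056, 0, 0, 0, 0, 0.0012, -0.0078, 0.011, 0, 0, 0, 0, 0.0018, -0.012, 0.0162, 0, 0, 0, 0, 0.0025, -0.0165, 0.0212, 0, 0, 0, 0, 0.0032, -0.0212, 0.026, 0, 0, 0, 0, 0.004, -0.026, 0.0306, 0, 0, 0, 0, 0.0048, -0.0312, 0.035, 0, 0, 0, 0, 0.0056, -0.0364, 0.0391, 0, 0, 0, 0, 0.0064, -0.0418, 0.043, 0, 0, 0, 0, 0.0073, -0.0475, 0.0466, 0, 0, 0, 0]}}

```text
clock: 3.78
ee_pos: [0.5914, 0.2866, 0.1321]
tcp_rot: [-0.077, 0.997, 0.003, 0.001]
wrist_force: [-1.9, 8.0, 5.3]
width: 0.142
```

Run:
```python
from h import *
snap('wrist','wrist5');o=get_obs();print(o['ee_pos'],o['width'],o['wrist_force'],o['torque'])
```

```text
[0.59164341 0.2850586  0.13294453] 0.14298133709854918 [-3.91935244  8.18902294  8.21001253] [ 2.06428599  0.99371881 -0.0691329 ]
```

View pics/wrist5.png

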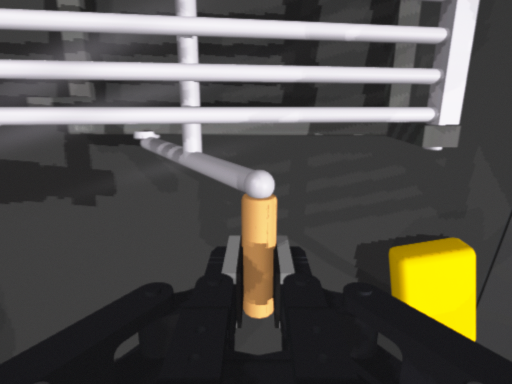

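>>> {"api": "drive_tool", "payload": {"targets": [0.0009, -0.0058, 0.0034, 0, 0, 0, 0, 0.0018, -0.0117, 0.0065, 0, 0, 0, 0, 0.0027, -0.0177, 0.0093, 0, 0, 0, 0, 0.0036, -0.0239, 0.0118, 0, 0, 0, 0, 0.0046, -0.0302, 0.0141, 0, 0, 0, 0, 0.0056, -0.0366, 0.0161, 0, 0, 0, 0, 0.0066, -0.0431, 0.0177, 0, 0, 0, 0, 0.0076, -0.0496, 0.0191, 0, 0, 0, 0, 0.0086, -0.0562, 0.0202, 0, 0, 0, 0, 0.0096, -0.0628, 0.021, 0, 0, 0, 0]}}

```text
clock: 4.67
ee_pos: [0.6011, 0.2223, 0.154]
tcp_rot: [-0.077, 0.997, 0.002, 0.001]
wrist_force: [-4.1, 2.5, 12.3]
width: 0.14
```

Run:
```python
from h import *
snap('wrist','wrist6');o=get_obs();print(o['ee_pos'],o['width'],o['wrist_force'],o['torque'])
```

```text
[0.60154138 0.21993818 0.15408853] 0.14397501492528722 [-6.66598072  1.18217073 13.68215815] [ 0.76014096  1.52237878 -0.05280861]
```

View pics/wrist6.png

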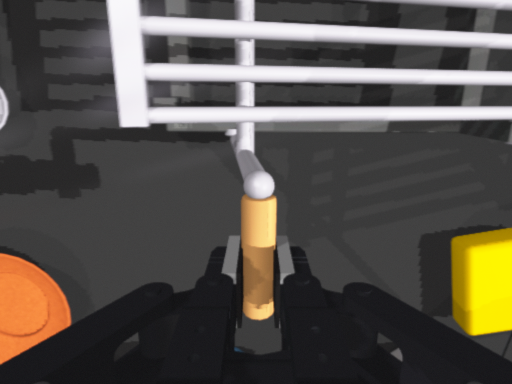

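>>> {"api": "drive_tool", "payload": {"targets": [0.0002, -0.0055, 0.001, 0, 0, 0, 0, 0.0004, -0.011, 0.0015, 0, 0, 0, 0, 0.0007, -0.0165, 0.0018, 0, 0, 0, 0, 0.001, -0.022, 0.002, 0, 0, 0, 0, 0.0013, -0.0275, 0.0018, 0, 0, 0, 0, 0.0016, -0.033, 0.0014, 0, 0, 0, 0, 0.002, -0.038, 0.0009, 0, 0, 0, 0, 0.0025, -0.042, 0.0003, 0, 0, 0, 0, 0.0025, -0.044, 0, 0, 0, 0, 0, 0.0025, -0.044, 0, 0, 0, 0, 0]}}

```text
clock: 5.55
ee_pos: [0.607, 0.18, 0.1548]
tcp_rot: [-0.077, 0.997, 0.003, 0.005]
wrist_force: [10.7, 10.5, 5.8]
width: 0.146
```

Run:
```python
from h import *
snap('wrist','wrist7');snap('side','side7');o=get_obs();print(o['ee_pos'],o['width'],o['wrist_force'],o['torque'])
b=cv2.imread('pics/side7.png')[60:230,90:290]; cv2.imwrite('pics/zs7.png',cv2.resize(b,None,fx=3.5,fy=3.5,interpolation=2))
```

```text
[0.606953   0.17995799 0.15478025] 0.14403826882961335 [10.48125566  9.2112116   5.00181381] [ 2.0661766  -2.03872716 -0.26514489]
```

View pics/wrist7.png

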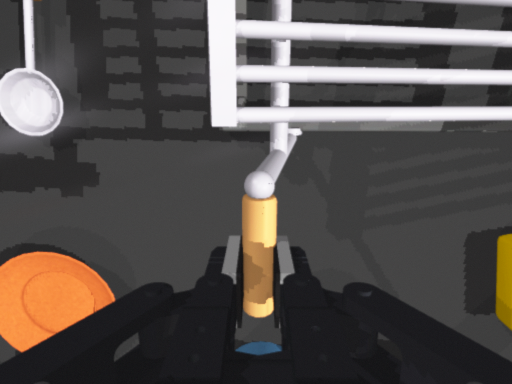

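View pics/zs7.png

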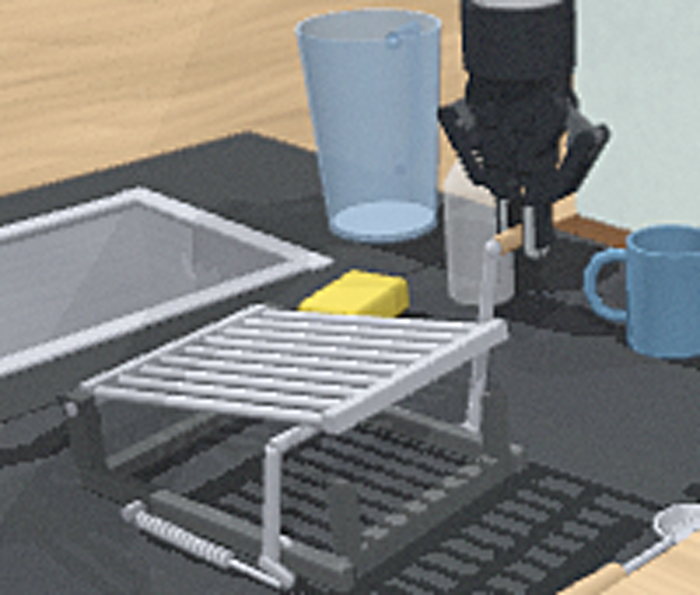

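The leg has passed dead centre and the deck slopes up. It is nearly on its stop, so I'll nudge it a little farther, easing the side force.

>>> {"api": "drive_tool", "payload": {"targets": [0.001, -0.001, 0, 0, 0, 0, 0, 0.002, -0.002, 0, 0, 0, 0, 0, 0.003, -0.003, 0, 0, 0, 0, 0, 0.003, -0.004, -0.001, 0, 0, 0, 0, 0.003, -0.005, -0.001, 0, 0, 0, 0, 0.003, -0.005, -0.001, 0, 0, 0, 0, 0.003, -0.005, -0.001, 0, 0, 0, 0, 0.003, -0.005, -0.001, 0, 0, 0, 0, 0.003, -0.005, -0.001, 0, 0, 0, 0, 0.003, -0.005, -0.001, 0, 0, 0, 0]}}

```text
clock: 6.48
ee_pos: [0.6073, 0.1797, 0.1545]
tcp_rot: [-0.079, 0.997, 0.005, 0.003]
wrist_force: [-1.8, 17.9, 13.5]
width: 0.145
```

It didn't move while the force rose to 18 N, so the leg is on its stop. I'll relax and release.

>>> {"api": "drive_tool", "payload": {"targets": [0, 0.002, 0, 0, 0, 0, 0, 0, 0.003, 0, 0, 0, 0, 0, 0, 0.003, 0, 0, 0, 0, 0.2, 0, 0.003, 0, 0, 0, 0, 0.3, 0, 0.003, 0, 0, 0, 0, 0.4, 0, 0.003, 0, 0, 0, 0, 0.45, 0, 0.003, 0, 0, 0, 0, 0.5, 0, 0.003, 0, 0, 0, 0, 0.5, 0, 0.003, 0, 0, 0, 0, 0.5, 0, 0.003, 0, 0, 0, 0, 0.5]}}

```text
clock: 7.32
ee_pos: [0.6067, 0.1737, 0.1507]
tcp_rot: [-0.075, 0.997, -0.0, -0.0]
wrist_force: [0.0, -0.1, 0.5]
width: 0.5
```

Run:
```python
from h import *
snap('wrist','wrist8');o=get_obs();print(o['ee_pos'],o['width'],o['wrist_force'])
```

```text
[0.60674812 0.17385586 0.15077081] 0.5011220116806449 [-0.63819997  0.09971443  0.46389784]
```

View pics/wrist8.png

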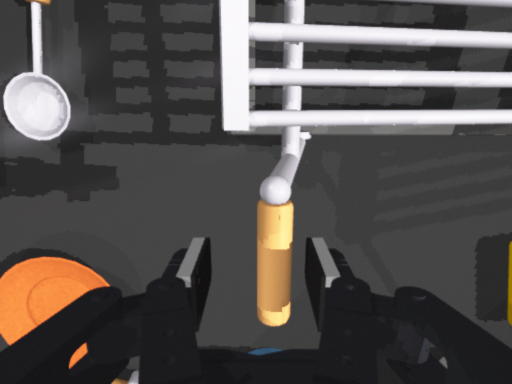

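The pin, at (275,200) to (275,322), is free between the open pads. I'll lift straight up.

>>> {"api": "drive_tool", "payload": {"targets": [0, 0.004, 0.005, 0, 0, 0, 0.5, 0, 0.005, 0.015, 0, 0, 0, 0.5, 0, 0.005, 0.03, 0, 0, 0, 0.5, 0, 0.005, 0.05, 0, 0, 0, 0.5, 0, 0.005, 0.07, 0, 0, 0, 0.5, 0, 0.005, 0.09, 0, 0, 0, 0.5, 0, 0.005, 0.11, 0, 0, 0, 0.5, 0, 0.005, 0.12, 0, 0, 0, 0.5, 0, 0.005, 0.12, 0, 0, 0, 0.5, 0, 0.005, 0.12, 0, 0, 0, 0.5]}}

```text
clock: 8.2
ee_pos: [0.6069, 0.1792, 0.2712]
tcp_rot: [-0.076, 0.997, 0.0, 0.0]
wrist_force: [0.5, -0.1, -1.6]
width: 0.501
```

Run:
```python
from h import *
snap('top','top9');snap('side','side9');o=get_obs();print(o['ee_pos'],o['clock'],o['wrist_force'])
b=cv2.imread('pics/side9.png')[60:230,90:290]; cv2.imwrite('pics/zs9.png',cv2.resize(b,None,fx=3.5,fy=3.5,interpolation=2))
b=cv2.imread('pics/side9.png');cv2.imwrite('pics/side9v.png',b)
```

```text
[0.60618906 0.1789788  0.26939004] 8.3 [ 0.30126672  0.19998771 -0.56214677]
```

View pics/zs9.png

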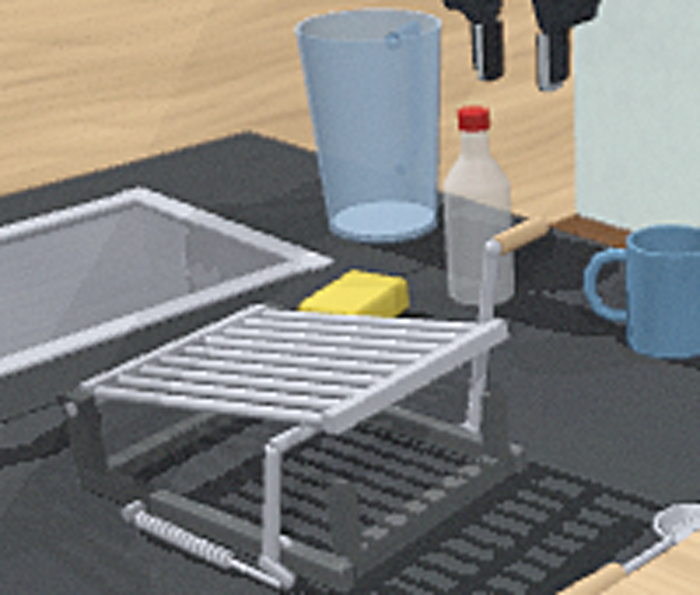

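View pics/top9.png

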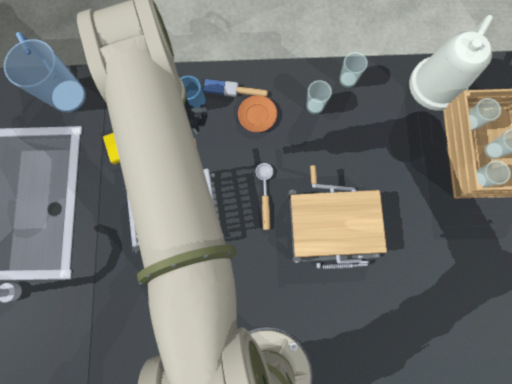

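View pics/side9.png

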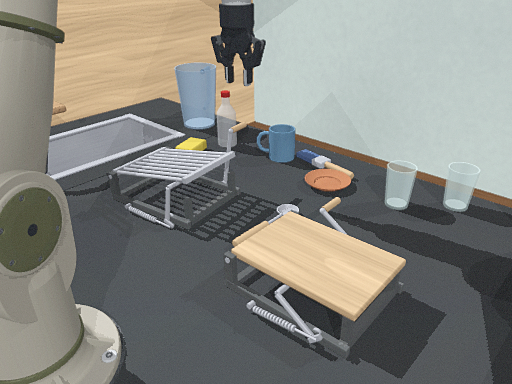

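Run:
```python
from h import *
s=lambda x,y:(90+x/3.5-.4,60+y/3.5-.4)
print('pin',px('side9',*s(522,235)))
for c in [(500,332),(335,418),(90,388),(258,310)]: print(px('side9',*s(*c)))
```

```text
pin [0.59582476 0.17232509 0.16310572]
[0.54689144 0.14655781 0.11395543]
[0.38683499 0.12322865 0.11760578]
[0.35338118 0.35171993 0.07599944]
[0.50830642 0.37041215 0.07946699]
```

The pin is about 160 mm up and the deck slope comes out at about 0.17 rad, as expected. Handing in.

```bash
python3 -c "
from h import *
print(order.hand_in())"
```

```text
the job is handed in; nothing more can be done
None
```

The steel-bar rack is tipped up to drain, and I handed the job in at about 8.4 s. I gripped the leg's wooden pin, swung the leg over past dead centre, pushed it onto its stop, then let go and lifted clear.

- **On the stop:** a further 5 mm of commanded push did not move the pin and the force rose to about 18 N, the highest I read.
- **After release:** the pin stayed where it was. Its top surface measured about 163 mm up, which fits the 160 mm given for its centre. The deck's slope came out at about 0.17 rad, against the expected 0.18.
- **Other rack:** the wooden-decked rack still lies flat, and its leg looks unmoved in the side and top views. I saw nothing knocked over.
- **Robot:** it touches nothing; the wrist force reads about zero and the tool is some 11 cm above the handle.
- **Disagreement:** single-pixel depth from the side camera read about 5 mm off the two-view positions, so I used the two-view positions for the grasp. The last pin height and deck slope come from that camera alone, because the arm hid the rack in the top view.

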